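Lock the stop blocks around a tacked bracket in order

ROBOT

A 6-joint arm with a two-finger parallel gripper is mounted at the origin on the work surface. World frame = base frame: x ahead of the robot, y to its left, z up, the work surface at z = 0. Lengths are in m, angles in rad, forces in N, time in s.
With the tool pointing down it reaches from about 0.375 to 0.925 m from the base axis. Payload 5.7 kg.
Tool frame: the origin (TCP) lies where the fingers leave the gripper's body, on its centre line; the fingertips stand 80 mm ahead of it and the grasp point (between the pads) lies 61 mm ahead of it; x points along the fingers, y is the direction in which the jaws open and shut, and the axes are right-handed (so a half turn about x gives the same grasp; the last joint's range is limited). The gripper opens to 88 mm and grips with 3 to 60 N. Pads are 20 mm wide; open, the fingers measure 115 mm over their backs; the gripper's body (75 mm by 178 mm) begins 61 mm behind the grasp point.
Start: joints at [-1.391, 0.359, 1.51, -0, 1.272, -0.115], TCP at [0.174, -0.574, 0.303] pointing down, gripper open.
Joint ranges: [-2.97, 2.97], [-1.01, 2.36], [0.21, 2.38], [-0.96, 4.11], [0.2, 2.71], [-2.98, 2.98]. Speed limits (rad/s): [2.39, 2.39, 3.14, 3.14, 3.14, 3.14].

INTERFACE

Orientations are given as a unit quaternion [w, x, y, z].
In Python, from bench import state, grab_frame, ctrl gives the robot as it stands.
- The arm moves only by the shell command python3 -m jog 'ROWS' [FORCE]. ROWS is JSON, a list that holds one entry, the list of rows, each a list of 5 numbers: the closure, from 0 (fully open) to 1 (shut), then the shift along the world's x, y, z in mm, then the turn about the world's z in degrees. In form: [[[gripper, x, y, z, turn], ...]]. A call has 1 to 20 rows; each row is the pose to reach, as a shift and turn from the pose commanded when the call began; what a row does not reach only later rows make up. A row lasts 1/12 s, in which the tool goes at most 41.7 mm and 7.16 degrees, less where a joint would pass 70% of its speed; a pose out of reach is approached as far as the arm can. A call with a gripper value outside its range is refused whole. The fingers move at their own pace and stop on an object; FORCE is the grip in N (left out, the last holds). Time passes only in rows, so rows that repeat a pose let the fingers close. It gives the time, the measured TCP pose, the force and the opening at its end, in the units of the state.
- state(): the state, without advancing time (a new reading comes with each control period).
- grab_frame(name): name is "scene" or "top"; returns a dict with "pixels" (420x560x3 uint8, red, green, blue), "vfov" (degrees; the focal length in pixels is half the picture's height over the tangent of half this angle, whatever the lens; pixels are square), "cx", "cy" (the principal point, pixels), "extrinsics" (4x4, takes a point from world to camera coordinates). Camera axes: x right, y down, z forward; pixel columns grow to the right and rows downward; lengths in m; the calibration is good to about 2 mm. A picture is of the moment at which its call begins. There is no depth.
- ctrl.job_done(): hands the job in, once; it reports no verdict.
The state is a dict: "t": time; "qpos": joint angles; "qd": joint speeds; "joint_torque": joint torques, N m; "tool_pos": TCP position; "orientation": TCP orientation; "wrist_force": force on the tool from outside, world axes, zero at the start; "moment": the same for the moment, N m; "finger_gap": finger opening in m.
Only numpy, scipy, OpenCV 4.12 (cv2) and the standard library are available. Lean on these libraries where they do the work, as an engineer would, in place of code of your own. Each camera call takes 0.05 s, during which the arm holds its last target.

TASK

A tacked-up bracket stands on the welding table between four stop blocks, each locked to the table by pressing down its coloured pin. With a fingertip, gently press the red pin fully down, then the yellow, then the blue, without drawing any pin up. Leave the green pin up, and leave the bracket and the loose parts where they are.

Things in the scene. Friction and masses are not known exactly. Their poses are not given: they have to be found in the camera images.
- red_head (a point): centre of the top face of the red lock pin's round plastic head (28 mm diameter, 12 mm thick, on a 16 mm steel stem). It is 72 mm above the table when the pin is up (joint 0) and 60 mm when fully down; it sinks with the pin.
- red_pin (a joint): how far the red lock pin is pressed straight down into its block, in m: about 0 to 0.002 at the start, 0.012 at its hard stop; negative if drawn up. No spring: it slides against about 2 N of friction (under 5 N moves it at a slow press) and stays where it is left; a push of over 40 N on a pin or block is too hard.
- red_block: dark steel stop block that carries the red pin: 56 x 56 mm, 45 mm tall, fixed to the table; origin at the centre of its underside, z up, the pin on its vertical centre line.
- yellow_head (a point): centre of the top face of the yellow lock pin's round plastic head (28 mm diameter, 12 mm thick, on a 16 mm steel stem). It is 72 mm above the table when the pin is up (joint 0) and 60 mm when fully down; it sinks with the pin.
- yellow_pin (a joint): how far the yellow lock pin is pressed straight down into its block, in m: about 0 to 0.002 at the start, 0.012 at its hard stop; negative if drawn up. No spring: it slides against about 2 N of friction (under 5 N moves it at a slow press) and stays where it is left; a push of over 40 N on a pin or block is too hard.
- yellow_block: dark steel stop block that carries the yellow pin: 56 x 56 mm, 45 mm tall, fixed to the table; origin at the centre of its underside, z up, the pin on its vertical centre line.
- blue_head (a point): centre of the top face of the blue lock pin's round plastic head (28 mm diameter, 12 mm thick, on a 16 mm steel stem). It is 72 mm above the table when the pin is up (joint 0) and 60 mm when fully down; it sinks with the pin.
- blue_pin (a joint): how far the blue lock pin is pressed straight down into its block, in m: about 0 to 0.002 at the start, 0.012 at its hard stop; negative if drawn up. No spring: it slides against about 2 N of friction (under 5 N moves it at a slow press) and stays where it is left; a push of over 40 N on a pin or block is too hard.
- blue_block: dark steel stop block that carries the blue pin: 56 x 56 mm, 45 mm tall, fixed to the table; origin at the centre of its underside, z up, the pin on its vertical centre line.
- green_head (a point): centre of the top face of the green lock pin's round plastic head (28 mm diameter, 12 mm thick, on a 16 mm steel stem). It is 72 mm above the table when the pin is up (joint 0) and 60 mm when fully down; it sinks with the pin.
- green_pin (a joint): how far the green lock pin is pressed straight down into its block, in m: about 0 to 0.002 at the start, 0.012 at its hard stop; negative if drawn up. No spring: it slides against about 2 N of friction (under 5 N moves it at a slow press) and stays where it is left; a push of over 40 N on a pin or block is too hard.
- green_block: dark steel stop block that carries the green pin: 56 x 56 mm, 45 mm tall, fixed to the table; origin at the centre of its underside, z up, the pin on its vertical centre line.
- bracket: the loose tacked-up steel bracket between the blocks, 0.9 kg: foot plate 100 (x) x 170 (y) x 8 mm with two rectangular tube uprights (50 x 26 mm, tops 93 mm above the table) at y = +-55 mm and a low lug between; origin at the centre of the underside. To be left alone.
- bushing: loose brass bushing, 32 mm outer diameter, 16 mm bore, 20 mm tall; origin at the centre of the underside. To be left alone.
- nut: loose hexagon nut, about 28 mm across, 14 mm tall; origin at the centre of the underside. To be left alone.
- channel: loose bent steel U-piece, 50 x 40 mm, 40 mm tall, open side down; origin at the centre of the underside. To be left alone.

How it is judged:
On the way, in this order (a step that is already met when the one before it is completed fails the run):
1. the red pin is down (at least 9 of its 12 mm) (value of joint red_pin above 0.009 m), for 0.2 s.
2. the yellow pin is down (at least 9 of its 12 mm) (value of joint yellow_pin above 0.009 m), for 0.2 s.
3. the blue pin is down (at least 9 of its 12 mm) (value of joint blue_pin above 0.009 m), for 0.2 s.
At the end, for the whole second after the job is handed in: The red, yellow and blue pins are at least 9 mm down of 12, the green pin is up (less than 5 mm down), the bracket is within 15 mm and the bushing, nut and U-piece within 20 mm of where they started, all at rest (value of joint each of red_pin, yellow_pin, blue_pin above 0.009 m and value of joint green_pin between -0.004 and 0.005 m and distance of bracket from where it was at the start of the episode below 0.015 m and distance of each of bushing, nut, channel from where it was at the start of the episode below 0.02 m and linear speed of each of bracket, bushing, nut, channel below 0.02 m/s); the robot touches nothing.
It fails at once if a pin was pressed out of order (yellow over 5 mm down before red was down, or blue before yellow) ((value of joint yellow_pin above 0.005 m and value of joint red_pin below 0.009 m) or (value of joint blue_pin above 0.005 m and value of joint yellow_pin below 0.009 m)).
It fails at once if the green pin was pressed (more than 5 mm down) (value of joint green_pin above 0.005 m).
It fails at once if a pin was drawn up by over 4 mm (value of joint any of red_pin, yellow_pin, blue_pin, green_pin below -0.004 m).
It fails at once if a pin or its block was pushed with over 40 N (contact force between anything else and red_block above 40 N or contact force between anything else and yellow_block above 40 N or contact force between anything else and blue_block above 40 N or contact force between anything else and green_block above 40 N).
It fails at once if the bracket was moved or lifted by over 15 mm, or the bushing, nut or U-piece by over 20 mm (distance of bracket from where it was at the start of the episode above 0.015 m or distance of any of bushing, nut, channel from where it was at the start of the episode above 0.02 m).
It also fails if it takes over 58 s, if anything falls off the work surface, if the arm or the gripper's body presses on something with over 40 N, if the wrist force passes 120 N, or if a joint passes its speed limit or range.

## Working session

There is one attempt and no reset: what is moved stays moved. The work goes in short steps, Python scripts to look and compute and a shell command to move; the robot and the scene stay as the last step left them, time stands still between calls to the robot, and variables do not carry over. Pictures are saved under pics/ and viewed, and the job is handed in when it is done.

```bash
mkdir -p pics; ls; cat > h.py <<'E'
import numpy as np, cv2
from bench import state, grab_frame, ctrl
def look(n,tag):
    f=grab_frame(n); cv2.imwrite(f'pics/{tag}.png',f['pixels'][:,:,::-1]); return f
def K(f):
    h=f['pixels'].shape[0]; F=h/2/np.tan(np.radians(f['vfov'])/2)
    return np.array([[F,0,f['cx']],[0,F,f['cy']],[0,0,1]])
def ray(f,u,v,z):
    E=np.array(f['extrinsics']); R=E[:3,:3];t=E[:3,3]; c=-R.T@t
    d=R.T@(np.linalg.inv(K(f))@[u,v,1]); return c+d*(z-c[2])/d[2]
def proj(f,p):
    E=np.array(f['extrinsics']); q=K(f)@(E[:3,:3]@np.array(p)+E[:3,3]); return q[:2]/q[2]
E
python3 - <<'E'
from h import *
for n in('scene','top'):
    f=look(n,n+'0'); np.save(n+'0.npy',f,allow_pickle=True); E=np.array(f['extrinsics']); print({k:f[k] for k in f if k not in('pixels',)}, -E[:3,:3].T@E[:3,3])
print(state())
E
```

```text
pics
{'vfov': 54.27261182952024, 'cx': 281.23849893197297, 'cy': 205.66581028256923, 'extrinsics': array([[-0.50899149,  0.86066609,  0.01347387,  0.31030837],
       [ 0.46777708,  0.28971218, -0.83501584, -0.20654905],
       [-0.72257336, -0.41871319, -0.55006091,  1.30088958],
       [ 0.        ,  0.        ,  0.        ,  1.        ]])} [1.19455139 0.33746752 0.53891572]
{'vfov': 49.82524733241705, 'cx': 276.7352036503925, 'cy': 205.22514744891612, 'extrinsics': array([[-0.01233776, -0.99923751, -0.03704301,  0.01777064],
       [-0.99445796,  0.01613009, -0.10389025,  0.56403861],
       [ 0.10440854,  0.03555595, -0.9938987 ,  0.8940011 ],
       [ 0.        ,  0.        ,  0.        ,  1.        ]])} [ 0.46779058 -0.02312796  0.94780292]
{'t': 0.1, 'qpos': array([-1.39113627e+00,  3.59424809e-01,  1.51132908e+00, -1.69878018e-05,
        1.27249415e+00, -1.15098776e-01]), 'qd': array([-0.00014846, -0.00147282, -0.00235901,  0.00060441,  0.00058258,
       -0.00075006]), 'joint_torque': array([-2.23640486e-04, -5.16356993e+01, -2.71408188e+01,  6.77273003e-02,
        2.76745734e-02, -2.21685599e-05]), 'tool_pos': array([ 0.17420513, -0.57363683,  0.30189655]), 'orientation': array([-0.10325307, -0.69941612, -0.10442262,  0.69946537]), 'wrist_force': array([-0.26029968,  0.42628395, -0.32079251]), 'moment': array([-0.02387528, -0.07226985, -0.0166492 ]), 'finger_gap': 0.08773031431864553}
```

View pics/scene0.png

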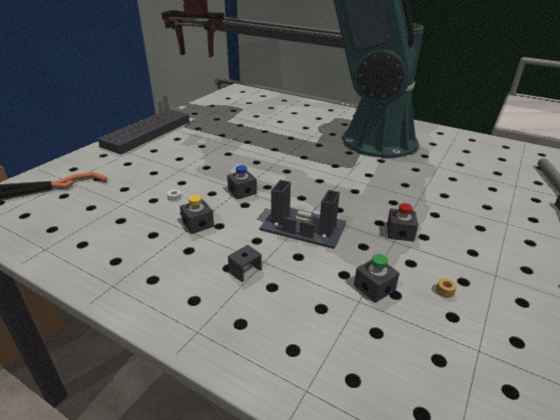

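View pics/top0.png

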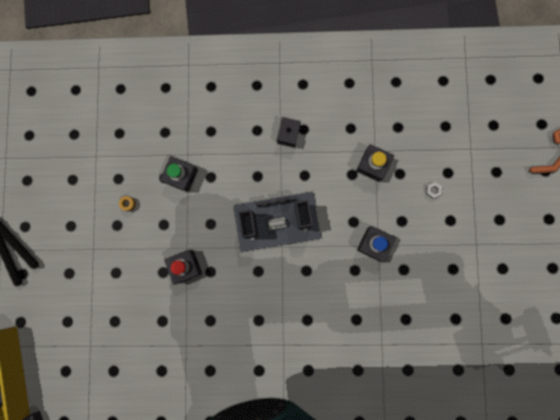

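The scene view shows red (405,210), yellow (195,202), blue (241,170) and green (380,262). In the top view they are at red (178,268), yellow (378,159), blue (379,243) and green (175,171). The bracket is in the middle, with the bushing by green, the nut by yellow and the U-piece between them.

```bash
python3 - <<'E'
from h import *
F={n:np.load(n+'0.npy',allow_pickle=True).item() for n in('scene','top')}
hue={'red':[(0,8),(172,180)],'yellow':[(20,32)],'blue':[(105,125)],'green':[(50,85)]}
roi={'scene':dict(red=(405,210),yellow=(195,202),blue=(241,170),green=(380,262)),'top':dict(red=(178,268),yellow=(378,159),blue=(379,243),green=(175,171))}
for c in hue:
    obs={}
    for n,f in F.items():
        h=cv2.cvtColor(f['pixels'],cv2.COLOR_RGB2HSV); m=np.zeros(h.shape[:2],np.uint8)
        for a,b in hue[c]: m|=cv2.inRange(h,(a,110,50),(b,255,255))
        u,v=roi[n][c]; w=np.zeros_like(m); w[v-20:v+20,u-20:u+20]=1; m*=w
        k,l,s,ce=cv2.connectedComponentsWithStats(m); i=1+np.argmax(s[1:,4]); obs[n]=ce[i]; print(c,n,s[i],ce[i].round(1))
    # two-view triangulation of head centroid
    P=[K(F[n])@np.array(F[n]['extrinsics'])[:3] for n in('scene','top')]
    X=cv2.triangulatePoints(P[0],P[1],obs['scene'].reshape(2,1),obs['top'].reshape(2,1)); X=(X[:3]/X[3]).ravel()
    print('  tri',X.round(4),'top@z.070',ray(F['top'],*obs['top'],.070).round(4),'scene@.067',ray(F['scene'],*obs['scene'],.067).round(4), 'reproj', [ (proj(F[n],X)-obs[n]).round(1) for n in F])
for n,(u,v,z) in dict(bracket=(278,223,.0),nut=(434,190,.014),bush=(127,203,.02),chan=(289,131,.04),up1=(248,222,.093),up2=(304,213,.093)).items(): print(n,ray(F['top'],u,v,z).round(3))
E
```

```text
red scene [399 203  13  11 124] [405.1 208.2]
red top [170 260  16  15 183] [177.3 267.1]
  tri [0.4425 0.2034 0.0649] top@z.070 [0.4424 0.2028 0.07  ] scene@.067 [0.4466 0.2032 0.067 ] reproj [array([ 0.5, -0. ]), array([ 0.4, -0.1])]
yellow scene [189 195  13  11 118] [194.8 199.8]
yellow top [372 151  15  15 188] [378.8 158.2]
  tri [ 0.6499 -0.1932  0.065 ] top@z.070 [ 0.6493 -0.1929  0.07  ] scene@.067 [ 0.6519 -0.1899  0.067 ] reproj [array([-0.5, -0.1]), array([-0.3,  0.2])]
blue scene [236 165  11   9  74] [241.  169.1]
blue top [373 236  16  15 177] [380.4 243.3]
  tri [ 0.4831 -0.1907  0.0637] top@z.070 [ 0.4833 -0.19    0.07  ] scene@.067 [ 0.4878 -0.1861  0.067 ] reproj [array([-0.3, -0.1]), array([-0.3,  0.2])]
green scene [372 254  15  15 167] [379.2 260.9]
green top [167 164  14  13 149] [173.2 170.1]
  tri [0.6343 0.2135 0.0664] top@z.070 [0.6334 0.2131 0.07  ] scene@.067 [0.6355 0.213  0.067 ] reproj [array([ 0.4, -0. ]), array([ 0.3, -0.1])]
bracket [0.53  0.009 0.   ]
nut [ 0.592 -0.314  0.014]
bush [0.575 0.323 0.02 ]
chan [ 0.716 -0.018  0.04 ]
up1 [0.526 0.062 0.093]
up2 [ 0.542 -0.044  0.093]
```

The triangulated heads sit at about 65 mm, which is right for head centres, and the residuals are under 0.6 px. I'll close the fingers and go to red by a waypoint that stays clear of the base.

```bash
python3 -m jog '[[[1,300,350,0,0],[1,300,350,0,0],[1,300,350,0,0],[1,300,350,0,0],[1,300,350,0,0],[1,300,350,0,0],[1,300,350,0,0],[1,300,350,0,0],[1,300,350,0,0],[1,300,350,0,0],[1,300,350,0,0],[1,300,350,0,0],[1,300,350,0,0],[1,300,350,0,0],[1,300,350,0,0],[1,300,350,0,0]]]' 40
```

```text
t: 1.43
tool_pos: [0.4734, -0.2253, 0.3025]
orientation: [-0.103, -0.699, -0.103, 0.7]
wrist_force: [-0.0, 0.3, 0.2]
finger_gap: 0.0005
```

```bash
python3 -m jog '[[[1,-31,428,0,0],[1,-31,428,0,0],[1,-31,428,0,0],[1,-31,428,0,0],[1,-31,428,0,0],[1,-31,428,0,0],[1,-31,428,0,0],[1,-31,428,0,0],[1,-31,428,0,0],[1,-31,428,0,0],[1,-31,428,0,0],[1,-31,428,0,0],[1,-31,428,-120,0],[1,-31,428,-120,0],[1,-31,428,-120,0],[1,-31,428,-120,0],[1,-31,428,-120,0],[1,-31,428,-120,0]]]'
python3 - <<'E'
from h import *
print(state()['tool_pos'],state()['wrist_force'])
for n in('scene','top'): look(n,n+'1')
E
```

```text
t: 2.93
tool_pos: [0.4446, 0.203, 0.1841]
orientation: [0.103, 0.7, 0.103, -0.699]
wrist_force: [0.7, -0.0, -0.0]
finger_gap: 0.0004
[0.44457325 0.20298373 0.18405429] [ 0.70253838 -0.045984   -0.03926549]
```

View pics/scene1.png

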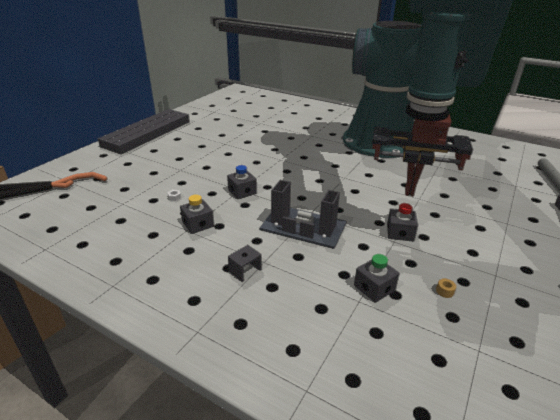

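The closed fingertip is at (411,191), just above the red head at (405,208). I'll check it against the projection.

```bash
python3 - <<'E'
from h import *
f=np.load('scene0.npy',allow_pickle=True).item(); t=np.load('top0.npy',allow_pickle=True).item()
p=state()['tool_pos']; tip=p-[0,0,.08]; print(p,proj(f,tip),proj(t,tip),proj(f,[.4425,.203,.071]))
im=cv2.imread('pics/scene1.png')[150:230,360:460]; cv2.imwrite('pics/c1.png',cv2.resize(im,None,fx=6,fy=6,interpolation=cv2.INTER_CUBIC))
E
```

```text
[0.44518741 0.20369769 0.18494632] [408.85540235 192.47557733] [172.11696524 266.17880308] [405.89073784 205.65039528]
```

View pics/c1.png

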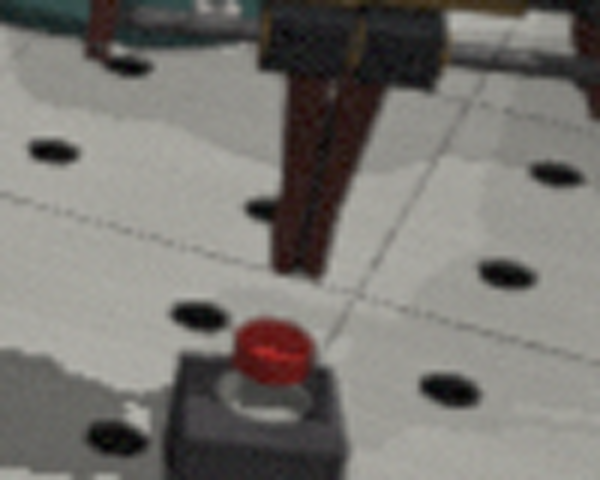

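Tip and head agree to about 2 mm. Now I'll press slowly.

```bash
python3 -m jog '[[[1,-2,0,-10,0],[1,-2,0,-20,0],[1,-2,0,-26,0],[1,-2,0,-28,0],[1,-2,0,-29,0],[1,-2,0,-30,0],[1,-2,0,-31,0],[1,-2,0,-32,0],[1,-2,0,-33,0],[1,-2,0,-34,0],[1,-2,0,-35,0],[1,-2,0,-36,0],[1,-2,0,-37,0],[1,-2,0,-37,0]]]'
```

```text
t: 4.2
tool_pos: [0.4415, 0.204, 0.1455]
orientation: [0.104, 0.7, 0.104, -0.699]
wrist_force: [0.0, -0.2, 0.5]
finger_gap: 0.0004
```

```bash
python3 -m jog '[[[1,0,0,-0.5,0],[1,0,0,-1,0],[1,0,0,-1.5,0],[1,0,0,-2,0]]]'
python3 - <<'E'
from h import *
for n in('scene','top'): look(n,n+'2')
print(state()['tool_pos'],state()['wrist_force'])
im=cv2.imread('pics/scene2.png')[150:230,360:460]; cv2.imwrite('pics/c2.png',cv2.resize(im,None,fx=6,fy=6,interpolation=cv2.INTER_CUBIC))
E
```

```text
t: 4.53
tool_pos: [0.4414, 0.2039, 0.1436]
orientation: [0.104, 0.7, 0.104, -0.699]
wrist_force: [0.1, 0.7, 2.5]
finger_gap: 0.0004
[0.4414044  0.20393561 0.14359785] [0.73217997 1.46485972 0.8072347 ]
```

View pics/c2.png

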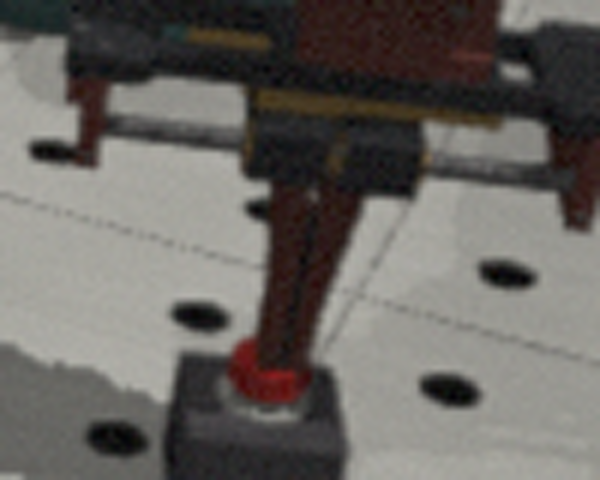

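The tip is on the head, and the head is partly sunk. I'll go on down in small steps.

```bash
python3 -m jog '[[[1,0,0,-0.5,0],[1,0,0,-1,0],[1,0,0,-1.5,0],[1,0,0,-2,0]]]'; python3 -m jog '[[[1,0,0,-0.5,0],[1,0,0,-1,0]]]';
```

```text
t: 4.97
tool_pos: [0.4414, 0.2039, 0.1416]
orientation: [0.104, 0.699, 0.104, -0.699]
wrist_force: [1.1, 0.2, 1.7]
finger_gap: 0.0003
t: 5.13
tool_pos: [0.4414, 0.2039, 0.1406]
orientation: [0.104, 0.699, 0.104, -0.699]
wrist_force: [0.7, 0.5, 2.6]
finger_gap: 0.0003
```

```bash
python3 -m jog '[[[1,0,0,-0.3,0],[1,0,0,-0.5,0]]]';python3 -m jog '[[[1,0,0,-0.3,0],[1,0,0,-0.5,0],[1,0,0,-0.5,0]]]'
```

```text
t: 5.3
tool_pos: [0.4414, 0.2039, 0.1403]
orientation: [0.104, 0.7, 0.104, -0.699]
wrist_force: [0.3, 0.4, 7.5]
finger_gap: 0.0005
t: 5.55
tool_pos: [0.4414, 0.204, 0.1403]
orientation: [0.104, 0.7, 0.104, -0.699]
wrist_force: [-0.3, -0.9, 10.0]
finger_gap: 0.0005
```

Red is at its hard stop, with tip z at 0.0603 and force rising to 10 N. Next I'll lift and go to yellow.

```bash
python3 -m jog '[[[1,0,0,-0,0],[1,0,0,2,0],[1,0,0,35,0],[1,0,0,70,0],[1,0,0,70,0],[1,208,-397,70,0],[1,208,-397,70,0],[1,208,-397,70,0],[1,208,-397,70,0],[1,208,-397,70,0],[1,208,-397,70,0],[1,208,-397,70,0],[1,208,-397,70,0],[1,208,-397,70,0],[1,208,-397,70,0],[1,208,-397,70,0],[1,208,-397,70,0],[1,208,-397,70,0],[1,208,-397,70,0]]]'
python3 - <<'E'
from h import *
for n in('scene','top'): look(n,n+'3')
print(state()['tool_pos'],state()['wrist_force'])
E
```

```text
t: 7.13
tool_pos: [0.6481, -0.1923, 0.2085]
orientation: [-0.103, -0.699, -0.104, 0.7]
wrist_force: [0.6, -0.5, 0.8]
finger_gap: 0.0004
[ 0.64819716 -0.19141444  0.20906238] [-0.0372482  -0.06901389 -0.68577742]
```

View pics/scene3.png

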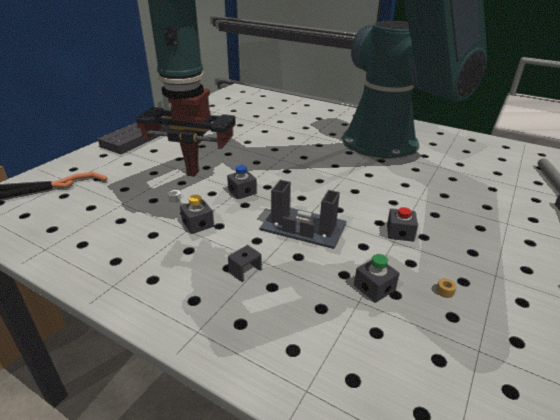

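Red's head, at (405,212), now sits low on its block. The fingertip at (193,172) is above yellow at (195,202). Pressing yellow.

```bash
python3 -m jog '[[[1,1,-1,-30,0],[1,1,-1,-48,0],[1,1,-1,-54,0],[1,1,-1,-55,0],[1,1,-1,-56,0],[1,1,-1,-57,0],[1,1,-1,-58,0],[1,1,-1,-59,0],[1,1,-1,-60,0],[1,1,-1,-61,0],[1,1,-1,-62,0],[1,1,-1,-63,0]]]'
python3 - <<'E'
from h import *
look('scene','s4')
im=cv2.imread('pics/s4.png')[150:230,150:250]; cv2.imwrite('pics/c4.png',cv2.resize(im,None,fx=6,fy=6,interpolation=cv2.INTER_CUBIC))
E
```

```text
t: 8.23
tool_pos: [0.6508, -0.1943, 0.147]
orientation: [0.104, 0.7, 0.104, -0.699]
wrist_force: [0.8, 0.7, 1.8]
finger_gap: 0.0002
```

View pics/c4.png

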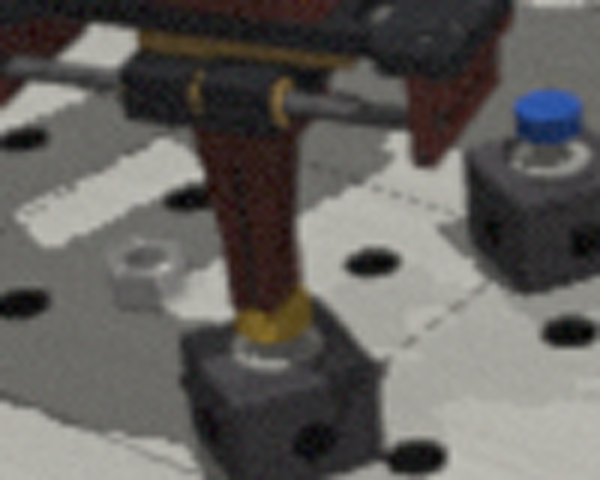

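The tip is on the yellow head and blue is untouched. Continuing to the stop.

```bash
python3 -m jog '[[[1,0,1,-1,0],[1,0,1,-2,0],[1,0,1,-3,0],[1,0,1,-4,0],[1,0,1,-5,0],[1,0,1,-5.5,0]]]';python3 -m jog '[[[1,0,0,-0.4,0],[1,0,0,-0.8,0]]]';python3 -m jog '[[[1,0,0,-0.4,0],[1,0,0,-0.8,0],[1,0,0,-0.8,0]]]'
```

```text
t: 8.78
tool_pos: [0.6503, -0.1931, 0.1409]
orientation: [-0.104, -0.699, -0.104, 0.699]
wrist_force: [0.2, -1.2, 2.4]
finger_gap: 0.0004
t: 8.95
tool_pos: [0.6503, -0.1931, 0.1404]
orientation: [0.104, 0.699, 0.104, -0.699]
wrist_force: [-0.2, -0.8, 6.2]
finger_gap: 0.0004
t: 9.2
tool_pos: [0.6503, -0.1931, 0.1403]
orientation: [0.104, 0.7, 0.104, -0.699]
wrist_force: [-0.6, -0.8, 7.0]
finger_gap: 0.0005
```

Yellow is at its stop (0.0603). On to blue.

```bash
python3 -m jog '[[[1,0,0,0,0],[1,0,0,2,0],[1,0,0,35,0],[1,0,0,70,0],[1,0,0,70,0],[1,-167,3,70,0],[1,-167,3,70,0],[1,-167,3,70,0],[1,-167,3,70,0],[1,-167,3,70,0],[1,-167,3,70,0],[1,-167,3,70,0]]]'
python3 - <<'E'
from h import *
look('scene','s5')
print(state()['tool_pos'])
im=cv2.imread('pics/s5.png')[110:240,160:300]; cv2.imwrite('pics/c5.png',cv2.resize(im,None,fx=4,fy=4,interpolation=cv2.INTER_CUBIC))
E
```

```text
t: 10.2
tool_pos: [0.4838, -0.1902, 0.2097]
orientation: [0.104, 0.7, 0.104, -0.699]
wrist_force: [0.6, 0.1, -0.1]
finger_gap: 0.0004
[ 0.48469908 -0.19056263  0.20980625]
```

View pics/c5.png

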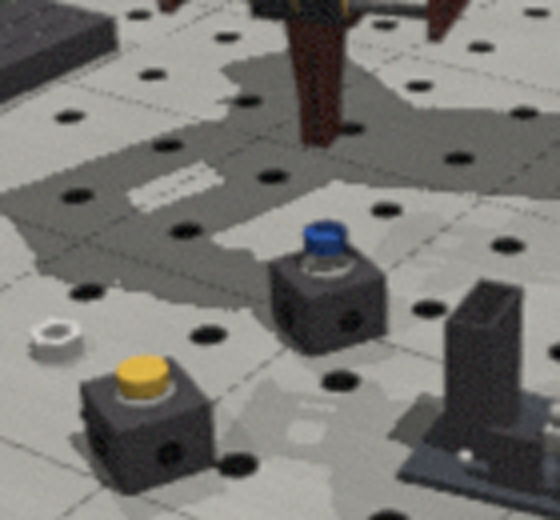

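The picture shows yellow fully down at (195,205). The fingertip at (240,146) is over blue at (241,170).

```bash
python3 -m jog '[[[1,-1,0,-30,0],[1,-1,0,-48,0],[1,-1,0,-54,0],[1,-1,0,-55,0],[1,-1,0,-56,0],[1,-1,0,-57,0],[1,-1,0,-58,0],[1,-1,0,-59,0],[1,-1,0,-60,0],[1,-1,0,-61,0],[1,-1,0,-62,0],[1,-1,0,-63,0],[1,-1,0,-64,0],[1,-1,0,-65,0],[1,-1,0,-66,0],[1,-1,0,-67,0],[1,-1,0,-68,0]]]'; python3 -m jog '[[[1,0,0,-0.5,0],[1,0,0,-1,0]]]'; python3 -m jog '[[[1,0,0,-0.4,0],[1,0,0,-0.8,0],[1,0,0,-0.8,0]]]'
```

```text
t: 11.67
tool_pos: [0.4825, -0.1902, 0.1415]
orientation: [0.104, 0.7, 0.104, -0.699]
wrist_force: [1.3, -1.0, 1.6]
finger_gap: 0.0004
t: 11.83
tool_pos: [0.4823, -0.1902, 0.1404]
orientation: [-0.104, -0.699, -0.104, 0.699]
wrist_force: [2.2, -1.8, 2.3]
finger_gap: 0.0004
t: 12.08
tool_pos: [0.4824, -0.1902, 0.1403]
orientation: [0.104, 0.699, 0.104, -0.699]
wrist_force: [0.3, -0.6, 8.2]
finger_gap: 0.0007
```

Blue is at its stop. I'll lift well clear and check.

```bash
python3 -m jog '[[[1,0,0,0,0],[1,0,0,2,0],[1,0,0,35,0],[1,0,0,70,0],[1,0,0,110,0],[1,0,0,150,0],[1,0,-100,150,0],[1,0,-100,150,0],[1,0,-100,150,0],[1,0,-150,150,0],[1,0,-150,150,0],[1,0,-150,150,0],[1,0,-150,150,0]]]'
python3 - <<'E'
from h import *
f=look('scene','s6'); t=look('top','t6')
print(state()['tool_pos'],state()['wrist_force'])
hue={'red':[(0,8),(172,180)],'yellow':[(20,32)],'blue':[(105,125)],'green':[(50,85)]}
roi=dict(red=(405,210),yellow=(195,202),blue=(241,172),green=(380,262))
f0=np.load('scene0.npy',allow_pickle=True).item()
for c in hue:
    r=[]
    for g in (f0,f):
        h=cv2.cvtColor(g['pixels'],cv2.COLOR_RGB2HSV); m=np.zeros(h.shape[:2],np.uint8)
        for a,b in hue[c]: m|=cv2.inRange(h,(a,110,50),(b,255,255))
        u,v=roi[c]; w=np.zeros_like(m); w[v-20:v+20,u-20:u+20]=1; m*=w
        k,l,s,ce=cv2.connectedComponentsWithStats(m); r.append(ce[1+np.argmax(s[1:,4])])
    X=ray(f0,*r[0],.066); print(c,'moved px',(r[1]-r[0]).round(1),'12mm=',(proj(f0,X-[0,0,.012])-proj(f0,X)).round(1))
d=cv2.absdiff(f0['pixels'],f['pixels']).max(2); cv2.imwrite('pics/d6.png',d)
E
```

```text
t: 13.17
tool_pos: [0.4815, -0.3393, 0.2886]
orientation: [-0.102, -0.699, -0.104, 0.7]
wrist_force: [0.1, 0.4, 0.3]
finger_gap: 0.0005
[ 0.48175233 -0.33825769  0.28898269] [-0.15548908  0.05902866  0.32864621]
red moved px [-0.8  4.2] 12mm= [-1.   4.7]
yellow moved px [0.4 3.9] 12mm= [0.6 4.7]
blue moved px [0.1 3.5] 12mm= [0.2 4.4]
green moved px [-0. -0.] 12mm= [-1.   5.2]
```

View pics/s6.png

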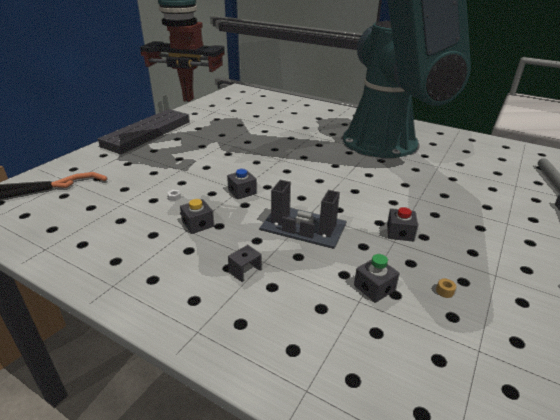

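View pics/t6.png

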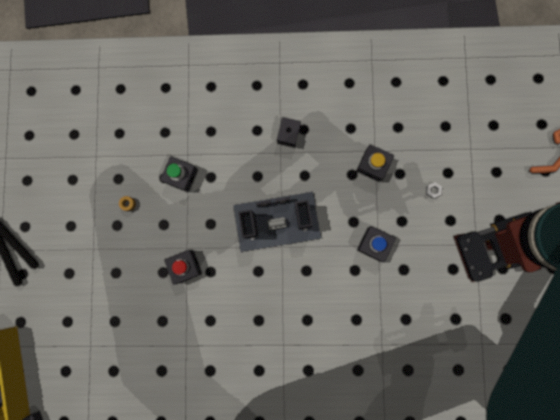

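Red (405,212), yellow (195,205) and blue (241,173) are low on their blocks, while green and the loose parts haven't moved. The arm is clear, so I'm handing in.

```bash
python3 -c "
from bench import ctrl
print(ctrl.job_done())"
```

```text
the job is handed in; nothing more can be done
None
```

I pressed the red, yellow and blue pins down in that order with the closed fingertips. Each reached its hard stop with the tip about 60.3 mm above the table. The highest wrist force I read was 10 N. I then moved the arm clear and handed the job in at about 13 s; no verdict is reported.

- **Pressed pins:** in the last scene picture the heads had sunk about 10.7 mm (red), 10 mm (yellow) and 9.5 mm (blue). That is slightly short of 12 mm, but it fits pins that start 0–2 mm down, and the hard-stop heights agree.
- **Everything else:** the green head had not moved (0.0 px). By eye, the bracket, bushing, nut and U-piece were where they started.
- **Calibration:** single-camera position readings differed by up to about 6 mm between the two cameras, mostly at blue. I aimed at the two-view positions, and the presses landed well on the heads. No check failed.

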